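# Pen block onto the drying stand

## Robot

A 7-joint arm with a two-finger parallel gripper is mounted at the origin on the work surface. World frame = base frame: x ahead of the robot, y to its left, z up, the work surface at z = 0. Lengths are in m, angles in rad, forces in N, time in s.
With the tool pointing down it reaches from about 0.4 to 0.85 m from the base axis. Payload 4.5 kg.
Tool frame: the origin (TCP) lies at the centre of the arm's flange, where the gripper is bolted on; the fingertips stand nose_length ahead of it and the grasp point (between the pads) lies 147 mm ahead of it (nose_length is the distance from the TCP to the fingertips, in m); z points along the fingers, y is the line along which they close (so a half turn about z gives the same grasp; the last joint's range is limited). The gripper opens to 88 mm and grips with 3 to 60 N. Pads are 18 mm wide; open, the fingers measure 123 mm over their backs; the gripper's body (75 mm by 187 mm) begins 45 mm behind the grasp point.
Start: joints at [0.034, 0.689, -0.195, 1.565, 0.157, 0.902, -0.215], TCP at [0.625, 0, 0.405] pointing down, gripper open.
Joint ranges: [-3.01, 3.01], [-0.46, 2.08], [-1.47, 1.51], [0.13, 2.56], [-1, 4.14], [0.04, 2.09], [-2.66, 2.66]. Speed limits (rad/s): [2.57, 2.57, 3.14, 3.14, 3.14, 3.14, 3.14].

## Interface

Orientations are given as a unit quaternion [x, y, z, w].
In Python, from plant import * gives the robot as it stands.
- The arm moves only by the tool play_rows, never from a script. Its argument "rows" is a list that holds one entry, the list of rows, each a list of 6 numbers: the shift along the tool's x, y, z normalised to -1 to 1, where 1 is 0.5 m, then the turn, a rotation vector about the tool's x, y, z normalised to -1 to 1, where 1 is 0.5 rad. A call has 1 to 20 rows; each row is the pose to reach, as a shift and turn from the pose commanded when the call began, along the tool's axes at that moment; what a row does not reach only later rows make up. A row lasts 1/12 s, in which the tool goes at most 41.7 mm and 7.16 degrees, less where a joint would pass 70% of its speed; a pose out of reach is approached as far as the arm can. A call with a number of a shift or a turn outside -1 to 1 is refused whole. A call with a gripper value outside its range is refused whole. "claw" is the closure, from 0 (fully open) to 1 (shut), set as the call begins (left out, the last holds). The fingers move at their own pace and stop on an object; "squeeze" is the grip in N (left out, the last holds). Time passes only in rows, so rows that repeat a pose let the fingers close. It gives the time, the measured TCP pose, the force, the opening and the grip force at its end, in the units of the state.
- get_state(): the state, without advancing time (a new reading comes with each control period).
- snapshot(name): name is "scene" or "side" or "wrist"; returns a dict with "pixels" (400x640x3 uint8, blue, green, red), "camera_matrix" (3x3 intrinsics, pixels), "world_to_cam" (4x4, takes a point from world to camera coordinates); the wrist camera has in their place "mount" (4x4, takes a point from camera to tool coordinates, whose origin is the TCP and whose axes are the flange's). Camera axes: x right, y down, z forward; pixel columns grow to the right and rows downward; lengths in m; the calibration is good to about 2 mm. The wrist camera is an equidistant fisheye: a pixel r from the principal point sees the ray r / f radians off the axis. A picture is of the moment at which its call begins: read the wrist's pose just before it. There is no depth.
- finish_job(): hands the job in; it is judged then, once.
The state is a dict: "clock": time; "q": joint angles; "qd": joint speeds; "joint_torque": joint torques, N m; "tool_pos": TCP position; "eef_rot": TCP orientation; "contact_force": force on the tool from outside, world axes, zero at the start; "moment": the same for the moment, N m; "opening": opening from 0.0 (shut) to 1.0 (fully open); "finger_force": force on a finger pad.
Only numpy, scipy, OpenCV 4.12 (cv2) and the standard library are available. Lean on these libraries where they do the work, as an engineer would, in place of code of your own. Each camera call takes 0.05 s, during which the arm holds its last target. There are 200 camera calls.

## Task

One freshly oiled pen block, the dark one with three holes, still lies on the bench. Lay it holes up, centred and lengthwise along the narrow ledge of the empty drying stand, lowering it gently rather than dropping it, and leave it resting there; leave the block that is already drying on the other stand alone.

Things in the scene. Friction and masses are not known exactly. Their poses are not given: they have to be found in the camera images.
- pen_block: the oiled pen block to be moved: dark brown wood, 100 x 44 x 40 mm (x, y, z), 90 to 185 g, with three 16 mm square holes in a row in its top, lying holes up on the bench. Origin: centre of its underside; x along its length, z up. A pale un-oiled block with holes and a dark offcut without holes, both of the same size, lie on the bench 120 mm or more away (centre to centre).
- ledge (a point): centre of the top face of the empty drying stand's ledge, 90 mm above the bench: a level steel bar 140 x 30 mm (x, y), 12 mm thick, on two thin posts over a green foot plate 160 x 90 x 8 mm. x along the ledge, z up. The stand is fixed. The other, occupied stand is its twin, at least 160 mm away (centre to centre).
- drying_block: a pen block just like the first, already lying along the ledge of the other stand, to be left alone. Origin: centre of its underside; x along its length, z up.

How it is judged:
By the outcome, as a careful person would: the job done as asked, in the order asked, and still so for the second after the job is handed in, with the robot touching nothing.
It also fails if it takes over 38 s, if anything falls off the work surface, if the arm or the gripper's body presses on something with over 40 N, if the wrist force passes 120 N, or if a joint passes its speed limit or range.

## Working session

There is one attempt and no reset: what is moved stays moved. The work goes in short steps, Python scripts to look and compute and a tool call to move; the robot and the scene stay as the last step left them, time stands still between calls to the robot, and variables do not carry over. Pictures are saved under pics/ and viewed, at most 10 in all, crops included, and the job is handed in when it is done.

Besides the shell and the picture viewer there is one more tool, called after "Call:" in YAML: its name, and indented under it one key for each argument. play_rows: Moves the arm, as the interface text tells. Its arguments: {"type":"object","properties":{"rows":{"type":"array"},"claw":{"type":"number"},"squeeze":{"type":"number"}},"required":["rows"]}

```bash
mkdir -p pics; ls; python3 - <<'E'
from plant import *
import cv2, numpy as np, pickle
s=get_state(); print(s)
d={}
for n in("scene","side","wrist"):
    r=snapshot(n); d[n]=r; cv2.imwrite(f"pics/{n}0.png",r["pixels"])
    print(n,{k:np.round(v,4).tolist() for k,v in r.items() if k!="pixels"})
pickle.dump((s,d),open("v0.pkl","wb"))
E
```

```text
pics
{'clock': 0.0, 'q': array([ 0.03381628,  0.68998253, -0.19446185,  1.56636898,  0.1573109 ,
        0.90249616, -0.21514152]), 'qd': array([ 0.00152133, -0.00034996, -0.00104187,  0.00125687,  0.00058684,
        0.00153961,  0.00033164]), 'joint_torque': array([ 3.38560185e-04, -5.27571630e+01, -1.26686912e+00, -1.53434461e+01,
       -5.26333472e-02,  6.56995355e-03,  1.65937727e-04]), 'tool_pos': array([ 6.24662399e-01, -6.27042331e-05,  4.03902688e-01]), 'eef_rot': array([ 7.07107816e-01,  7.07105131e-01, -7.19560476e-04, -5.93804102e-04]), 'contact_force': array([0.06684189, 0.37213539, 0.45838815]), 'moment': array([ 0.01773262, -0.03853695, -0.00130303]), 'finger_force': 0.0, 'opening': 0.9993736214125192}
scene {'camera_matrix': [[383.706, 0.0, 323.6077], [0.0, 383.706, 194.6127], [0.0, 0.0, 1.0]], 'world_to_cam': [[-0.142, 0.9898, -0.0051, 0.0985], [0.8046, 0.1125, -0.5831, -0.3788], [-0.5766, -0.0869, -0.8124, 1.2347], [0.0, 0.0, 0.0, 1.0]]}
side {'camera_matrix': [[416.2147, 0.0, 314.2192], [0.0, 416.2147, 204.3957], [0.0, 0.0, 1.0]], 'world_to_cam': [[0.7382, -0.6742, 0.0215, -0.4281], [-0.3226, -0.3809, -0.8665, 0.2287], [0.5924, 0.6327, -0.4987, 0.8435], [0.0, 0.0, 0.0, 1.0]]}
wrist {'camera_matrix': [[309.7069, 0.0, 328.0345], [0.0, 309.7069, 196.7236], [0.0, 0.0, 1.0]], 'mount': [[0.0006, -0.9525, -0.3045, 0.0791], [1.0, 0.0008, -0.0006, 0.0013], [0.0008, -0.3045, 0.9525, 0.0211], [0.0, 0.0, 0.0, 1.0]]}
```

View pics/scene0.png

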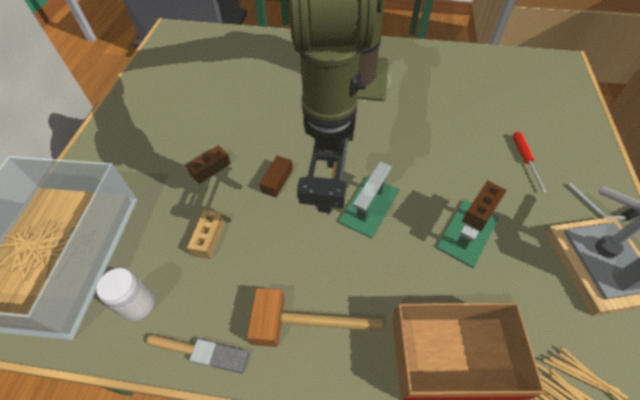

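View pics/side0.png

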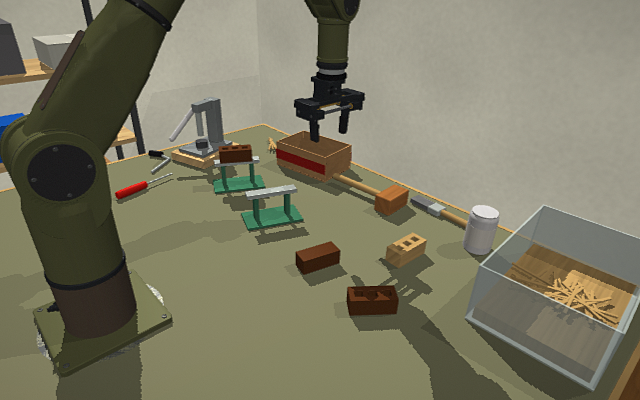

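View pics/wrist0.png

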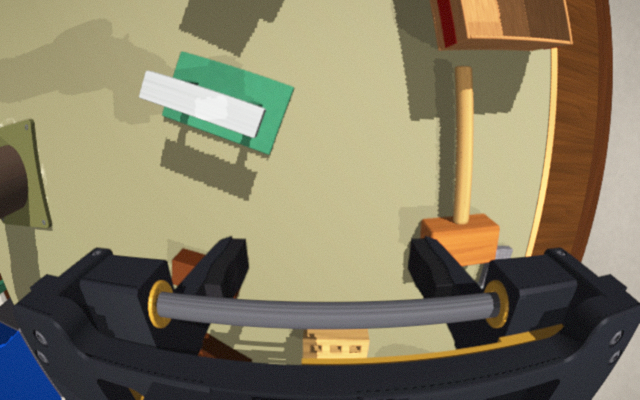

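The scene view shows the dark pen block with holes at about (208,163) and the plain offcut at (277,176). The pale block is at (206,234), the empty stand's ledge at about (373,187), and the occupied stand at (480,215). In the side view the block is at (372,300) and the empty ledge at (271,192). In the wrist view the ledge is at (203,104). I'll enlarge these in one composite to pick corners.

```bash
python3 - <<'E'
import cv2, numpy as np, pickle
s,d=pickle.load(open("v0.pkl","rb"))
def crop(n,x,y,w,h):
    c=cv2.resize(d[n]["pixels"][y:y+h,x:x+w],(400,300),interpolation=cv2.INTER_CUBIC)
    for i in range(0,w,10):
        cv2.line(c,(i*400//w,0),(i*400//w,6 if i%50 else 14),(0,255,255),1)
    for i in range(0,h,10):
        cv2.line(c,(0,i*300//h),(6 if i%50 else 14,i*300//h),(0,255,255),1)
    return c
a=np.vstack([np.hstack([crop("scene",170,130,80,60),crop("side",330,270,80,60)]),
 np.hstack([crop("side",230,170,80,60),crop("wrist",120,40,200,150)])])
cv2.imwrite("pics/comp.png",a)
E
```

```text
(no output)
```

View pics/comp.png

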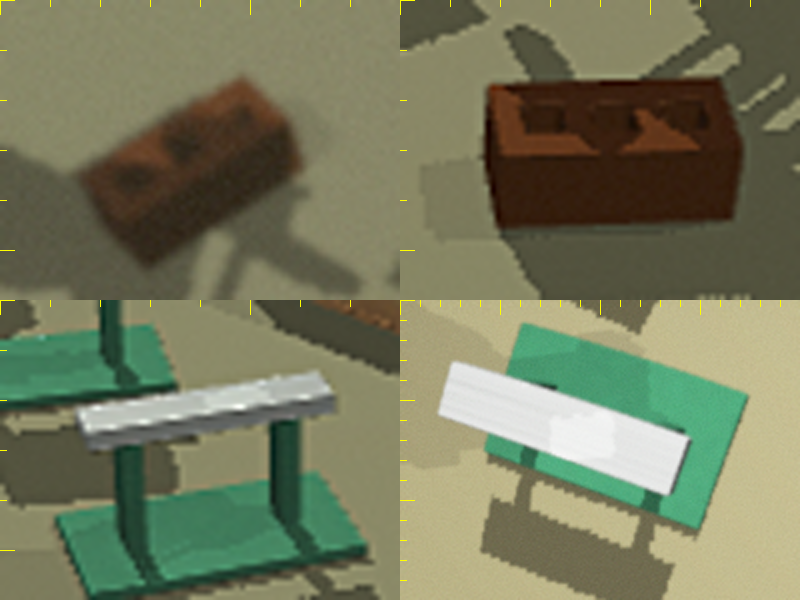

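The corners are clear: the block lies flat with its holes up, and the ledge's top face shows in both the side and wrist views. Next I fit the poses.

```bash
cat > h.py <<'E'
import numpy as np, cv2
from scipy.spatial.transform import Rotation as R
from scipy.optimize import least_squares
def proj(r,P,s=None):
    K=r["camera_matrix"]
    if "mount" in r:
        T=np.eye(4);T[:3,:3]=R.from_quat(s["eef_rot"]).as_matrix();T[:3,3]=s["tool_pos"]
        M=np.linalg.inv(T@r["mount"])
    else: M=r["world_to_cam"]
    p=P@M[:3,:3].T+M[:3,3]
    if "mount" in r:
        n=np.hypot(p[:,0],p[:,1]);u=p[:,:2]*(np.arctan2(n,p[:,2])/n)[:,None]
    else: u=p[:,:2]/p[:,2:]
    return u*[K[0,0],K[1,1]]+[K[0,2],K[1,2]]
def pts(v,L): 
    c,s=np.cos(v[2]),np.sin(v[2]);L=np.array(L)
    return np.c_[v[0]+c*L[:,0]-s*L[:,1],v[1]+s*L[:,0]+c*L[:,1],L[:,2]]
def fit(v0,obs,s=None):
    # obs: list of (snap, local pts, pixels)
    f=lambda v:np.concatenate([(proj(r,pts(v,L),s)-np.array(u)).ravel() for r,L,u in obs])
    o=least_squares(f,v0,loss="soft_l1");return o.x,f(o.x).reshape(-1,2)
E
python3 - <<'E'
from h import *
import pickle
s,d=pickle.load(open("v0.pkl","rb"))
def best(obs_of):
    B=None
    for yaw in np.arange(-3,3.2,.5):
        x,r=fit([.6,0,yaw],obs_of,s)
        if B is None or abs(r).sum()<abs(B[1]).sum(): B=(x,r)
    return B
a,b,h=.05,.022,.04
# local labels: side view: BL,BR,FR,FL of top; front bottom FL,FR
sideL=[[-a,b,h],[a,b,h],[a,-b,h],[-a,-b,h],[-a,-b,0],[a,-b,0]]
sideU=[[347.4,287.4],[394.4,286],[398,300],[350,300.6],[349.4,315.4],[397,313.6]]
scU=[[185.6,166],[218.4,145.2],[228,154.8],[200,183.6],[230.4,163.6]]
def scL(k):
    L=[[-a,b,h],[a,b,h],[a,-b,h],[-a,-b,0],[a,-b,0]]
    return [[k*x,k*y,z] for x,y,z in L]
for n,o in [("side",[(d["side"],sideL,sideU)]),("scene",[(d["scene"],scL(1),scU)])]+[("both%d"%k,[(d["side"],sideL,sideU),(d["scene"],scL(k),scU)]) for k in(1,-1)]:
    x,r=best(o);print(n,x.round(4),np.degrees(x[2]).round(1),r.round(1).tolist())
a,b,h=.07,.015,.09
Ls=[[-a,b,h],[a,b,h],[a,-b,h],[-a,-b,h]]
so=(d["side"],Ls,[[245.6,191.6],[293.6,184.6],[297,189.6],[248,197.4]])
wu=[[146.5,71],[265,108.5],[255,137],[139,96.5]]
for n,o in [("side",[so]),("wrist",[(d["wrist"],Ls,wu)])]+[("both%d"%k,[so,(d["wrist"],[[k*x,k*y,z] for x,y,z in Ls],wu)]) for k in(1,-1)]:
    x,r=best(o);print("ledge",n,x.round(4),np.degrees(x[2]).round(1),r.round(1).tolist())
E
```

```text
side [ 0.4325 -0.3404 -0.6833] -39.2 [[0.1, -0.9], [-0.3, -0.5], [0.9, -0.1], [0.2, 0.4], [-0.4, 0.1], [-0.4, 0.7]]
scene [ 0.436  -0.3375  2.4917] 142.8 [[-0.1, -0.4], [-0.3, -0.2], [0.1, -0.9], [-0.4, 1.4], [0.8, 0.3]]
both1 [ 0.4318 -0.3403 -0.6899] -39.5 [[-0.1, -0.9], [-0.4, -0.3], [0.6, 0.1], [-0.2, 0.4], [-0.8, 0.1], [-0.7, 0.9], [42.1, -12.8], [-24.4, 28.4], [-43.1, 8.8], [21.6, -29.5], [-40.9, 9.9]]
both-1 [ 0.4335 -0.3395 -0.6784] -38.9 [[0.0, -1.3], [-0.4, -1.0], [0.9, -0.7], [0.3, 0.1], [-0.4, -0.3], [-0.5, 0.1], [-0.6, -1.7], [-0.2, -0.8], [-0.2, -1.3], [-1.3, 0.4], [0.5, -0.0]]
ledge side [ 0.4909  0.0786 -0.3674] -21.1 [[-0.5, 0.6], [0.4, -0.1], [0.5, -0.4], [-0.3, -0.2]]
ledge wrist [ 0.4952  0.0846 -0.3713] -21.3 [[-0.5, -1.1], [0.3, -0.2], [0.2, 0.5], [-0.3, 0.6]]
ledge both1 [ 0.4951  0.0844 -0.3698] -21.2 [[-0.4, -0.7], [0.2, -1.2], [0.3, -1.6], [-0.3, -1.5], [-0.6, -0.8], [0.2, -0.1], [0.2, 0.7], [-0.4, 0.9]]
ledge both-1 [ 0.4952  0.0846 -3.514 ] -201.3 [[51.7, -3.6], [-45.9, 11.2], [-51.9, 1.2], [45.8, -14.1], [-0.4, -1.2], [0.3, -0.2], [0.2, 0.6], [-0.3, 0.4]]
```

Call:
play_rows:
  rows:
    - [[-0.8,-0.23,0.1,0,0,-0.89],[-0.8,-0.23,0.1,0,0,-0.89],[-0.8,-0.23,0.1,0,0,-0.89],[-0.8,-0.23,0.1,0,0,-0.89],[-0.8,-0.23,0.1,0,0,-0.89],[-0.8,-0.23,0.1,0,0,-0.89],[-0.8,-0.23,0.1,0,0,-0.89],[-0.8,-0.23,0.1,0,0,-0.89],[-0.8,-0.23,0.1,0,0,-0.89],[-0.8,-0.23,0.1,0,0,-0.89],[-0.8,-0.23,0.1,0,0,-0.89],[-0.8,-0.23,0.1,0,0,-0.89]]
  claw: 0

```text
clock: 1.15
tool_pos: [0.5076, -0.4038, 0.3535]
eef_rot: [0.537, 0.844, -0.001, -0.001]
contact_force: [1.1, 1.4, -0.3]
opening: 1.001
finger_force: 0.0
```

Call:
play_rows:
  rows:
    - [[0,0,0,0,0,-0.89],[0,0,0,0,0,-0.89],[0,0,0,0,0,-0.89],[0,0,0,0,0,-0.89],[0,0,0,0,0,-0.89],[0,0,0,0,0,-0.89],[0,0,0,0,0,-0.89]]

```text
clock: 1.73
tool_pos: [0.5106, -0.3989, 0.3548]
eef_rot: [0.334, 0.943, 0.0, 0.0]
contact_force: [-0.2, 0.1, -0.5]
opening: 0.997
finger_force: 0.0
```

```bash
python3 - <<'E'
from plant import *
from h import *
import pickle
try: print(nose_length)
except NameError: pass
s=get_state(); r=snapshot("wrist"); pickle.dump((s,r),open("v1.pkl","wb"))
print(s["clock"],s["q"].round(3),s["tool_pos"],R.from_quat(s["eef_rot"]).as_matrix().round(3).tolist(),s["contact_force"])
v=[.4335,-.3395,-.6784];a,b,h=.05,.022,.04
u=proj(r,pts(v,[[-a,b,h],[a,b,h],[a,-b,h],[-a,-b,h]]),s);print(u.round(1))
x,y=np.maximum(u.mean(0).astype(int)-[100,75],0);x=min(x,440);y=min(y,250)
print(x,y)
c=cv2.resize(r["pixels"][y:y+150,x:x+200],(800,600),interpolation=cv2.INTER_CUBIC)
for p in (u-[x,y]): cv2.drawMarker(c,tuple(int(t) for t in p*4),(0,255,255),0,10)
cv2.imwrite("pics/w1.png",c)
E
```

```text
0.166
1.7333 [ 0.842  0.809 -0.477  1.531  0.434  0.909  1.111] [ 0.51056171 -0.39888463  0.35483045] [[-0.777, 0.63, 0.0], [0.63, 0.777, 0.001], [0.0, 0.001, -1.0]] [-0.16972101  0.11611445 -0.47716471]
[[348.   29.7]
 [347.9 133.5]
 [301.5 133.7]
 [300.7  30. ]]
224 6
```

View pics/w1.png

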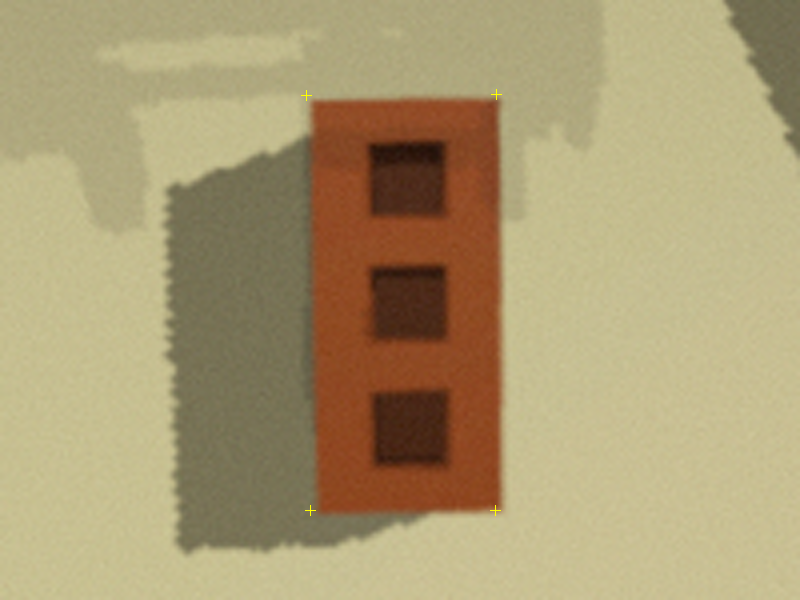

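The wrist view confirms the block with three holes. Its top-face corners in the crop are (313,100), (497,99), (502,511) and (318,512), about 1 to 2 px from the prediction. I'll refit from these.

```bash
python3 - <<'E'
from h import *
import pickle
s,r=pickle.load(open("v1.pkl","rb"))
a,b,h=.05,.022,.04
U=np.array([[497,99],[502,511],[318,512],[313,100]])/4+[224,6]-.4
x,res=fit([.4335,-.3395,-.6784],[(r,[[-a,b,h],[a,b,h],[a,-b,h],[-a,-b,h]],U)],s)
print(x,np.degrees(x[2]),res.round(2).tolist())
M=R.from_quat(s["eef_rot"]).as_matrix()
print("shift/0.5:",M.T@(np.array([*x[:2],.175])-s["tool_pos"])/.5,"yaw tool y",np.degrees(np.arctan2(M[1,1],M[0,1])))
E
```

```text
[ 0.43425033 -0.33894116 -0.67045958] -38.4145041297986 [[0.74, -0.59], [0.13, 0.27], [-0.22, 0.52], [-0.59, -0.24]]
shift/0.5: [ 0.19399942 -0.00315963  0.35968986] yaw tool y 50.977088299331584
```

Call:
play_rows:
  rows:
    - [[0.07,0,0.02,0,0,-0.02],[0.15,-0.003,0.05,0,0,-0.02],[0.194,-0.003,0.1,0,0,-0.02],[0.194,-0.003,0.15,0,0,-0.02],[0.194,-0.003,0.2,0,0,-0.02],[0.194,-0.003,0.24,0,0,-0.02],[0.194,-0.003,0.28,0,0,-0.02],[0.194,-0.003,0.31,0,0,-0.02],[0.194,-0.003,0.335,0,0,-0.02],[0.194,-0.003,0.35,0,0,-0.02],[0.194,-0.003,0.36,0,0,-0.02],[0.194,-0.003,0.36,0,0,-0.02],[0.194,-0.003,0.36,0,0,-0.02]]

```text
clock: 2.87
tool_pos: [0.434, -0.3401, 0.1751]
eef_rot: [0.329, 0.944, -0.0, 0.0]
contact_force: [-0.6, 0.5, -0.5]
opening: 1.001
finger_force: 0.0
```

Call:
play_rows:
  rows:
    - [[0,0,0,0,0,0],[0,0,0,0,0,0],[0,0,0,0,0,0],[0,0,0,0,0,0],[0,0,0,0,0,0],[0,0,0,0,0,0],[0,0,0,0,0,0],[0,0,0,0,0,0],[0,0,0,0,0,0],[0,0,0,0,0,0],[0,0,0,0,0,0],[0,0,0,0,0,0]]
  claw: 1
  squeeze: 25

```text
clock: 3.87
tool_pos: [0.4338, -0.3401, 0.1748]
eef_rot: [0.329, 0.944, 0.0, 0.0]
contact_force: [-0.8, 0.0, 2.0]
opening: 0.499
finger_force: 25.0
```

Call:
play_rows:
  rows:
    - [[0,0,-0.01,0,0,0],[0,0,-0.04,0,0,0],[0,0,-0.08,0,0,0],[0,0,-0.13,0,0,0],[0,0,-0.18,0,0,0],[0,0,-0.23,0,0,0],[0,0,-0.28,0,0,0],[0,0,-0.32,0,0,0],[0,0,-0.35,0,0,0],[0,0,-0.36,0,0,0],[0,0,-0.36,0,0,0]]

```text
clock: 4.78
tool_pos: [0.4337, -0.3402, 0.3558]
eef_rot: [0.329, 0.944, -0.0, 0.001]
contact_force: [0.5, -0.7, -2.6]
opening: 0.497
finger_force: 25.0
```

Call:
play_rows:
  rows:
    - [[0.005,0.02,0,0,0,-0.01],[0.014,0.055,0,0,0,-0.04],[0.028,0.11,0,0,0,-0.08],[0.044,0.18,0,0,0,-0.13],[0.062,0.25,0,0,0,-0.18],[0.08,0.32,0,0,0,-0.24],[0.1,0.4,0,0,0,-0.3],[0.12,0.48,0,0,0,-0.36],[0.138,0.56,0,0,0,-0.42],[0.156,0.63,0,0,0,-0.47],[0.172,0.7,0,0,0,-0.52],[0.186,0.755,0,0,0,-0.56],[0.196,0.79,0,0,0,-0.59],[0.202,0.81,0,0,0,-0.6],[0.202,0.81,0,0,0,-0.6],[0.202,0.81,0,0,0,-0.6]]

```text
clock: 6.12
tool_pos: [0.6057, 0.0396, 0.3536]
eef_rot: [0.184, 0.983, -0.001, -0.001]
contact_force: [0.8, -0.8, -2.0]
opening: 0.496
finger_force: 25.0
```

```bash
python3 - <<'E'
from plant import *
from h import *
import pickle
s=get_state(); r=snapshot("wrist"); pickle.dump((s,r),open("v2.pkl","wb"))
print(s["clock"],s["q"].round(3),s["tool_pos"],s["contact_force"],s["moment"],s["finger_force"],s["opening"])
v=[.494,.083,-.37];a,b,h=.07,.015,.09
print(proj(r,pts(v,[[-a,b,h],[a,b,h],[a,-b,h],[-a,-b,h]]),s).round(1))
c=cv2.resize(r["pixels"][0:300,140:540],(800,600),interpolation=cv2.INTER_CUBIC)
cv2.imwrite("pics/w2.png",c)
E
```

```text
6.1167 [ 0.14   0.765 -0.506  1.662  0.469  0.841  0.633] [0.60572288 0.03963957 0.35358203] [ 0.75431799 -0.84953666 -2.02974867] [ 0.0528497  -0.02700227  0.00759562] 24.999800228106324 0.49576465802548414
[[347.2 -32. ]
 [347.2 137.4]
 [309.  137.4]
 [309.1 -31.9]]
```

View pics/w2.png

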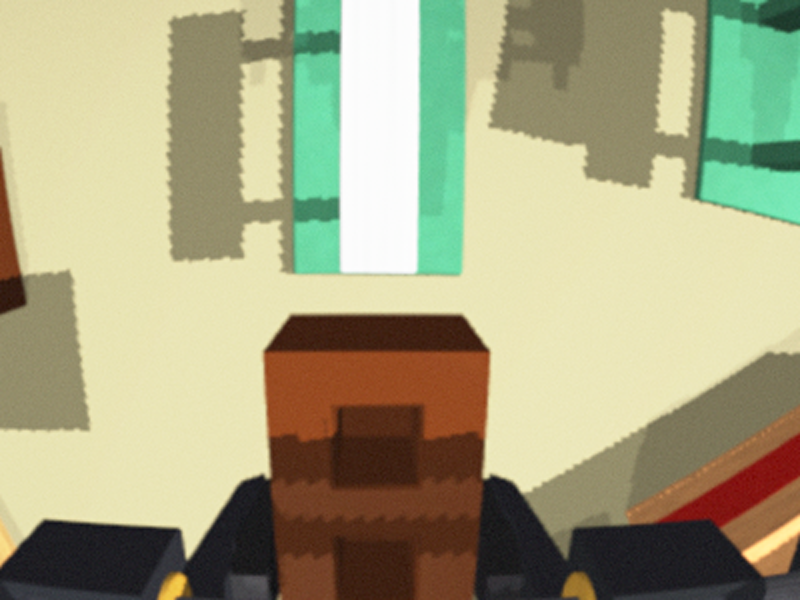

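The carried block sits straight in the gripper. Its far top edge is at crop (265,351)-(489,351) and its far bottom edge at (290,316)-(462,316). The ledge's near end is at crop (341,272)-(418,274), parallel to the block and about 1.5 px right of the prediction. I'll fit both in the wrist frame.

```bash
python3 - <<'E'
from h import *
import pickle
s,r=pickle.load(open("v2.pkl","rb"))
g=r["pixels"].min(2).astype(int)
E=[]
for y in range(2,130,6):
    w=np.where(g[y,290:370]>225)[0]+290; E.append((y,w[0]-.5,w[-1]+.5))
E=np.array(E); print(E[[0,10,-1]])
col=g[:,320:340].mean(1); yend=[y for y in range(120,150) if col[y]>225][-1]+.5; print("end row",yend)
a,b,h=.07,.015,.09;t=np.linspace(-a,a,60)
def f(v):
    o=[]
    for k,sgn in ((1,-1),(2,1)):
        u=proj(r,pts(v,np.c_[t,0*t+sgn*b,0*t+h]),s);i=np.argsort(u[:,1])
        o.append(np.interp(E[:,0],u[i,1],u[i,0])-E[:,k])
    o.append((proj(r,pts(v,[[a,0,h]]),s)[:,1]-yend)*5)
    return np.concatenate(o)
o=least_squares(f,[.494,.083,-.37]);x=o.x;print("ledge",x,np.degrees(x[2]),"rms",np.sqrt((o.fun**2).mean()))
# block in hand, tool frame; unknown tool x,y of centre, z of top, yaw
s0=dict(eef_rot=[0,0,0,1],tool_pos=np.zeros(3))
A,B=.05,.022
def P(v):
    L=np.array([[A,-B,0],[A,B,0],[A,-B,.04],[A,B,.04]]);p=pts([v[0],v[1],v[3]],L);p[:,2]+=v[2];return p
U=np.array([[265,351],[489,351],[290,316],[462,316]])/2+[140,0]-.25
fb=lambda v:(proj(r,P(v),s0)-U).ravel()
ob=least_squares(fb,[0,0,.135,0]);print("block in tool x,y,ztop,yaw",ob.x.round(4),ob.fun.round(2))
M=R.from_quat(s["eef_rot"]).as_matrix();print(M.round(4).tolist())
yt=np.degrees(np.arctan2(M[1,0],M[0,0]));print("tool x yaw",yt,"want",np.degrees(x[2])+180)
Lt=M.T@(np.array([*x[:2],.09])-s["tool_pos"])
print("ledge in tool",Lt, "shift/0.5", (Lt-[ob.x[0],ob.x[1],0])/.5, "using grasp centre",Lt/.5)
E
```

```text
[[  2.  310.5 348.5]
 [ 62.  310.5 348.5]
 [128.  310.5 347.5]]
end row 135.5
ledge [ 0.49301927  0.08445833 -0.37421085] -21.440702626699366 rms 0.5732335767929272
block in tool x,y,ztop,yaw [-0.0007  0.0005  0.1378 -0.0006] [-0.31  0.42 -0.13  0.42  0.69 -0.55 -0.11 -0.56]
[[-0.9321, 0.3621, -0.0024], [0.3621, 0.9321, -0.0014], [0.0018, -0.0022, -1.0]]
tool x yaw 158.77211085359474 want 158.55929737330064
ledge in tool [0.12081666 0.00154177 0.26379399] shift/0.5 [0.24304042 0.00199292 0.52758798] using grasp centre [0.24163333 0.00308355 0.52758798]
```

Call:
play_rows:
  rows:
    - [[0.015,0,0,0,0,0],[0.05,0,0,0,0,0],[0.1,0.002,0,0,0,0.005],[0.15,0.0025,0,0,0,0.007],[0.2,0.0025,0,0,0,0.007],[0.23,0.0025,0.01,0,0,0.007],[0.242,0.0025,0.03,0,0,0.007],[0.242,0.0025,0.06,0,0,0.007],[0.242,0.0025,0.09,0,0,0.007],[0.242,0.0025,0.12,0,0,0.007],[0.242,0.0025,0.14,0,0,0.007],[0.242,0.0025,0.15,0,0,0.007],[0.242,0.0025,0.15,0,0,0.007],[0.242,0.0025,0.15,0,0,0.007]]

```text
clock: 7.33
tool_pos: [0.4938, 0.0843, 0.2801]
eef_rot: [0.187, 0.982, -0.0, 0.0]
contact_force: [0.3, 0.6, -1.3]
opening: 0.499
finger_force: 25.0
```

```bash
python3 - <<'E'
from plant import *
from h import *
import pickle
s=get_state(); d={n:snapshot(n) for n in("scene","side","wrist")}; pickle.dump((s,d),open("v3.pkl","wb"))
print(s["clock"],s["tool_pos"],s["contact_force"],s["opening"])
M=R.from_quat(s["eef_rot"]).as_matrix();print(M.round(4).tolist())
c=cv2.resize(d["side"]["pixels"][150:240,210:330],(400,300),interpolation=cv2.INTER_CUBIC)
e=cv2.resize(d["wrist"]["pixels"][0:300,120:520],(400,300))
f=cv2.resize(d["scene"]["pixels"][140:245,320:460],(400,300),interpolation=cv2.INTER_CUBIC)
cv2.imwrite("pics/c3.png",np.vstack([np.hstack([c,e]),np.hstack([f,0*f])]))
E
```

```text
7.3333 [0.49384845 0.08434095 0.28005441] [ 0.32071603  0.57270353 -1.25155452] 0.4994129580530844
[[-0.9304, 0.3666, 0.0], [0.3666, 0.9304, -0.0003], [-0.0001, -0.0003, -1.0]]
```

View pics/c3.png

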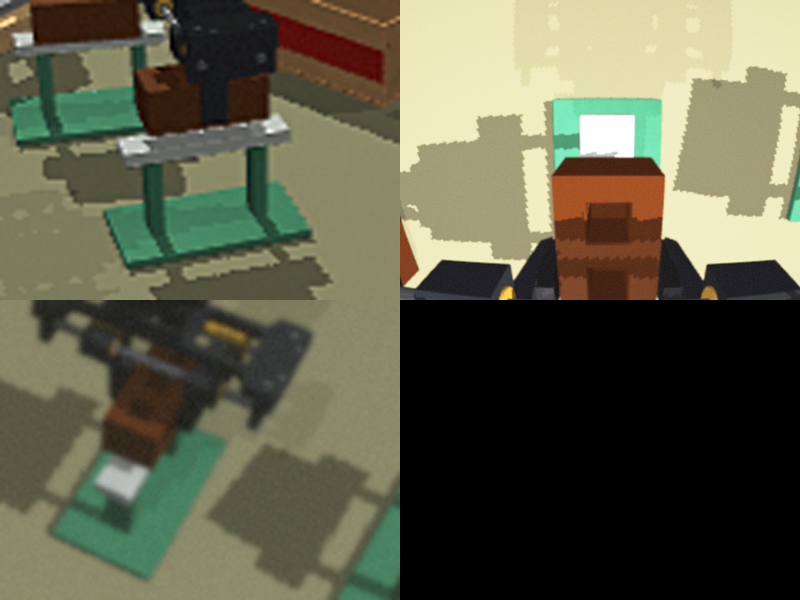

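```bash
python3 - <<'E'
from h import *
import pickle
s,d=pickle.load(open("v3.pkl","rb"));r=d["wrist"]
g=r["pixels"].min(2).astype(int)
for y in (116,125,135,145): 
    w=np.where(g[y,285:375]>200)[0]+285; print(y,w[0],w[-1])
col=g[:,315:340].mean(1);print([int(c) for c in col[108:120]])
s0=dict(eef_rot=[0,0,0,1],tool_pos=np.zeros(3))
zl=s["tool_pos"][2]-.09
ye=next(y for y in range(105,125) if col[y]>200)-.5
E=[]
for y in range(117,136,2):
    w=np.where(g[y,285:375]>200)[0]+285;E.append((y,w[0]-.5,w[-1]+.5))
E=np.array(E);t=np.linspace(-.07,.07,80)
def f(v,ya=0):
    o=[]
    for k,q in((1,-1),(2,1)):
        p=pts([v[0],v[1],v[2]],np.c_[t,0*t+q*.015,0*t+zl]);u=proj(r,p,s0);i=np.argsort(-t)
        o.append(np.interp(E[:,0],u[i,1],u[i,0])-E[:,k])
    o.append((proj(r,pts(v,[[.07,0,zl]]),s0)[:,1]-ye)*5)
    return np.concatenate(o)
o=least_squares(f,[0,0,0]);print("ledge in tool x,y,yaw",o.x.round(4),"rms",np.sqrt((o.fun**2).mean()))
# predicted from side & scene: block and ledge projections for a check
M=R.from_quat(s["eef_rot"]).as_matrix();print("ledge world",(M@[*o.x[:2],zl]+s["tool_pos"]).round(4))
E
```

```text
116 300 354
125 300 354
135 300 353
145 300 353
[112, 112, 113, 112, 112, 123, 171, 237, 253, 253, 253, 253]
ledge in tool x,y,yaw [ 0.0006 -0.0009  0.0123] rms 0.2108795096499496
ledge world [0.493  0.0837 0.09  ]
```

The far end of the ledge shows in the wrist view, centred on the block to about 1.5 mm, and the side view shows the block just above the bar and parallel to it. I'll make the small correction and lower slowly.

Call:
play_rows:
  rows:
    - [[0.001,-0.001,0,0,0,0],[0.0025,-0.0028,0.003,0,0,0],[0.0025,-0.0028,0.007,0,0,0],[0.0025,-0.0028,0.011,0,0,0],[0.0025,-0.0028,0.015,0,0,0],[0.0025,-0.0028,0.018,0,0,0],[0.0025,-0.0028,0.021,0,0,0],[0.0025,-0.0028,0.023,0,0,0],[0.0025,-0.0028,0.025,0,0,0],[0.0025,-0.0028,0.0265,0,0,0],[0.0025,-0.0028,0.028,0,0,0],[0.0025,-0.0028,0.029,0,0,0],[0.0025,-0.0028,0.029,0,0,0],[0.0025,-0.0028,0.029,0,0,0]]

```text
clock: 8.65
tool_pos: [0.4923, 0.0841, 0.2652]
eef_rot: [0.186, 0.983, 0.0, 0.0]
contact_force: [0.4, 1.1, -1.4]
opening: 0.502
finger_force: 25.0
```

Call:
play_rows:
  rows:
    - [[0,0,0.001,0,0,0],[0,0,0.001,0,0,0],[0,0,0.002,0,0,0],[0,0,0.002,0,0,0],[0,0,0.002,0,0,0],[0,0,0.002,0,0,0]]

```text
clock: 9.15
tool_pos: [0.4923, 0.0841, 0.2647]
eef_rot: [0.186, 0.983, -0.0, 0.0]
contact_force: [-2.2, -0.6, 5.4]
opening: 0.495
finger_force: 25.0
```

Call:
play_rows:
  rows:
    - [[0,0,-0.0005,0,0,0],[0,0,-0.001,0,0,0],[0,0,-0.001,0,0,0],[0,0,-0.001,0,0,0]]
  squeeze: 4

```text
clock: 9.48
tool_pos: [0.4924, 0.0841, 0.2647]
eef_rot: [0.186, 0.983, 0.0, 0.0]
contact_force: [-0.2, -0.5, 1.1]
opening: 0.497
finger_force: 4.0
```

Call:
play_rows:
  rows:
    - [[0,0,0,0,0,0],[0,0,0,0,0,0],[0,0,0,0,0,0],[0,0,0,0,0,0],[0,0,0,0,0,0],[0,0,0,0,0,0],[0,0,0,0,0,0],[0,0,0,0,0,0]]
  claw: 0.3

```text
clock: 10.15
tool_pos: [0.4923, 0.0841, 0.2647]
eef_rot: [0.186, 0.983, 0.0, 0.0]
contact_force: [-0.1, 0.2, 0.2]
opening: 0.7
finger_force: 0.0
```

```bash
python3 - <<'E'
from plant import *
from h import *
d={n:snapshot(n) for n in("side","wrist")}
c=cv2.resize(d["side"]["pixels"][150:240,210:330],(400,300),interpolation=cv2.INTER_CUBIC)
e=cv2.resize(d["wrist"]["pixels"][80:380,120:520],(400,300))
cv2.imwrite("pics/c4.png",np.hstack([c,e])); s=get_state();print(s["clock"],s["contact_force"],s["opening"],s["finger_force"])
E
```

```text
10.25 [ 0.67923522  0.66719224 -0.10953731] 0.6959272823896603 0.0
```

View pics/c4.png

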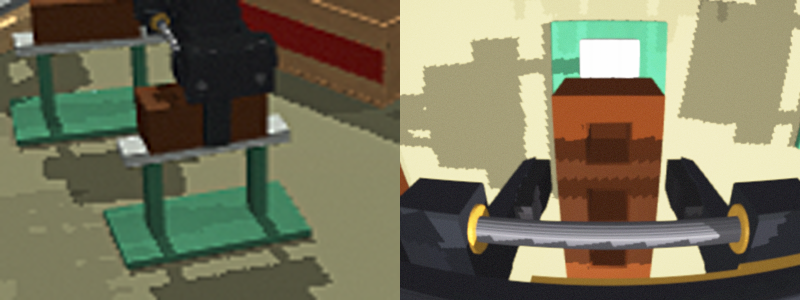

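The side view shows the block resting on the bar, and the wrist view shows both fingers clear of it. I'll retreat straight up, then check from above.

Call:
play_rows:
  rows:
    - [[0,0,-0.01,0,0,0],[0,0,-0.03,0,0,0],[0,0,-0.06,0,0,0],[0,0,-0.1,0,0,0],[0,0,-0.14,0,0,0],[0,0,-0.18,0,0,0],[0,0,-0.22,0,0,0],[-0.05,0,-0.25,0,0,0],[-0.12,0,-0.26,0,0,0],[-0.19,0,-0.26,0,0,0],[-0.25,0,-0.26,0,0,0],[-0.3,0,-0.26,0,0,0],[-0.3,0,-0.26,0,0,0],[-0.3,0,-0.26,0,0,0],[-0.3,0,-0.26,0,0,0]]

```text
clock: 11.5
tool_pos: [0.631, 0.0299, 0.3947]
eef_rot: [0.186, 0.983, 0.0, -0.001]
contact_force: [-0.6, 0.1, 0.7]
opening: 0.697
finger_force: 0.0
```

```bash
python3 - <<'E'
from plant import *
from h import *
import pickle
s=get_state(); d={n:snapshot(n) for n in("scene","side","wrist")}; pickle.dump((s,d),open("v5.pkl","wb"))
print(s["clock"],s["tool_pos"])
c=cv2.resize(d["side"]["pixels"][150:240,210:330],(400,300),interpolation=cv2.INTER_CUBIC)
f=cv2.resize(d["scene"]["pixels"][140:245,320:460],(400,300),interpolation=cv2.INTER_CUBIC)
e=cv2.resize(d["wrist"]["pixels"][0:150,230:430],(400,300),interpolation=cv2.INTER_CUBIC)
g=cv2.resize(d["wrist"]["pixels"],(400,250));g=cv2.copyMakeBorder(g,0,50,0,0,0)
cv2.imwrite("pics/c5.png",np.vstack([np.hstack([c,e]),np.hstack([f,g])]))
E
```

```text
11.5 [0.63098312 0.02990441 0.39467317]
```

View pics/c5.png

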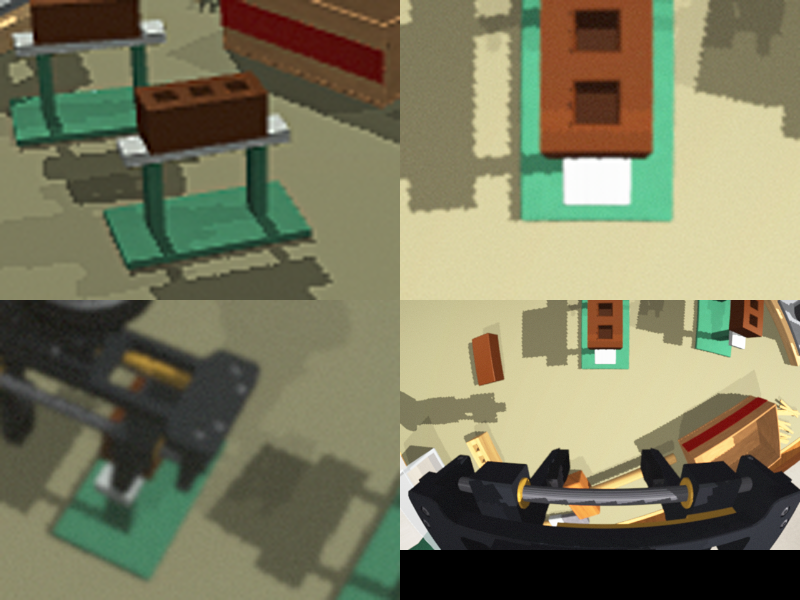

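The block stands level on the ledge with its holes up. It is centred across the bar, with columns 541–651 against the bar's 563–632, and about 20 mm of bar shows past the visible end, as it should. The other block is undisturbed, so I'm handing in.

```bash
python3 -c "
from plant import *
print(finish_job())"
```

```text
the job is handed in; nothing more can be done
None
```

The oiled pen block now rests holes up, centred and lengthwise on the empty stand's ledge; it was lowered gently, the drying block was left alone, and the job was handed in at about 11.6 s.

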